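Empty a tray of inks into the storage bin and set its contents dial

TASK

Lift the steel tray with all three inks on it, and tip it over its open lip so that the two tins and the tube slide off into the plywood bin; then stand the empty tray upright on the worktop again. Also turn the bin's dial until the square mark shows whole in the middle of its window. Don't knock over or push away the bottle, the can or the jar that stand about.

Things in the scene. Friction and masses are not known exactly. Their poses are not given: they have to be found in the camera images.
- tray: Loose steel tray, 190 x 146 mm, 0.3 kg (with inks 0.6 to 0.85 kg). Origin: centre of its underside; z up. Its own +x points to its open end (the lip, no wall there); the other three sides have walls 45 mm high and 4 mm thick. The floor is 4 mm smooth steel: inks begin to slide at about 10 to 20 degrees of tilt.
- tray_handle (a point): Centre of the tray's wooden cross-bar handle, 105 mm straight above the tray's origin. The bar runs along the tray's y, 138 mm long between two flat uprights, 16 mm thick along the tray's x with flat sides, 24 mm high (93 to 117 mm above the tray's underside). The inks pass below it.
- tray_lip (a point): Middle of the tray's open edge: 95 mm along the tray's +x from its origin, 4 mm above its underside.
- tin_tall_center (a point): Centre of the taller ink tin (yellow lid), 70 mm across, 63 mm high, standing on the tray near the lip.
- tin_low_center (a point): Centre of the lower ink tin, 71 mm across, 49 mm high, standing on the tray near the back wall.
- tube_center (a point): Middle of the aluminium ink tube, 144 x 48 x 33 mm, lying lengthwise on the tray beside the tins.
- bin: Open plywood bin, fixed to the worktop. Origin: centre of its underside; its x and y are along its sides. Outside 210 mm along x, 180 mm along y, 100 mm high; walls and floor 6 mm. A plywood deck 164 x 160 x 45 mm high is built on to its +y side and carries the dial.
- bin_mouth (a point): Centre of the bin's open top, 100 mm above the worktop. Its axes are the bin's axes.
- dial_grip (a point): On the dial's axis, 102 mm above the worktop, 170 mm from the bin's origin along the bin's +y; turns with the dial. Dial: aluminium wheel 148 mm across, top 57 mm up, with a black grip bar 62 mm long along the dial's x, 14 mm thick along its y, 69 to 119 mm up. Raised signs 58 mm from the axis: a 14 mm square (on the dial's -x) and, a quarter turn apart, one, two and three bars.
- dial_window (a point): Middle of the fixed window of the dial: a 29 x 28 mm opening in a dark steel frame 41 x 40 mm that overhangs the wheel's rim on the bin's -x side, 58 mm from the dial's axis; frame 65 to 69 mm above the worktop, on an upright plate that stands 83 mm from the axis.
- dial (a joint): Angle of the dial, rad, growing anticlockwise seen from above. 0: the square is in the middle of the window (the dial's x along the bin's x). Starts at -1.4 to -0.6. Range -3 to 3. Light friction (0.06 N m); stays where it is left.
- bottle_center (a point): Middle of a tall dark bottle, 58 x 58 x 184 mm, standing loose near the tray: bystander.
- can_center (a point): Middle of a red oblong can (the one nearest the tray), 40 x 66 x 144 mm, standing loose near the tray: bystander.
- jar_center (a point): Middle of a glass jar, 66 mm across, 82 mm high, standing loose between tray and bin: bystander.
Things that resemble listed ones, but are neither listed nor needed, are in the scene too. There is more than one size of the tray; the one meant has the size given above. Leave any pink look-alike of the part that bears tin_low_center alone.

How it is judged:
By the outcome, as a careful person would: the job done as asked, in the order asked, and still so for the second after the job is handed in, with the robot touching nothing.
It also fails if it takes over 58 s, if anything falls off the work surface, if the arm or the gripper's body presses on something with over 40 N, if the wrist force passes 120 N, or if a joint passes its speed limit or range.

ROBOT

A 6-joint arm with a two-finger parallel gripper is mounted at the origin on a cart in front of the work surface, level with it; the furniture and walls round the work are solid. World frame = base frame: x ahead of the robot, y to its left, z up, the work surface at z = 0. Lengths are in m, angles in degrees, forces in N, time in s.
With the tool pointing down it reaches from about 0.4 to 0.825 m from the base axis. Payload 7 kg.
Tool frame: the origin (TCP) lies at the very end of the fingers, on their centre line; the grasp point (between the pads) lies 19 mm behind it (ctrl.tcp_to_grasp is the distance from the TCP to the grasp point, in m); z points along the fingers, y is the direction in which the jaws open and shut (so a half turn about z gives the same grasp; the last joint's range is limited). The gripper opens to 88 mm and grips with 3 to 60 N. Pads are 19 mm wide; open, the fingers measure 130 mm over their backs; the gripper's body (78 mm by 193 mm) begins 47 mm behind the grasp point.
Start: joints at [16.507, 20.546, 0.682, 0, -70.136, -16.507], TCP at [0.675, -0, 0.227] pointing down, gripper open.
Joint ranges: [-176.03, 176.03], [-82.01, 121.73], [-58.28, 71.71], [-173.87, 95.51], [-174.79, -0.11], [-173.66, 173.66]. Speed limits (degrees/s): [136.94, 136.94, 172.46, 180, 180, 180].

INTERFACE

Orientations are given as [roll, pitch, yaw] about the fixed x, y, z axes, in that order (R = Rz(yaw) Ry(pitch) Rx(roll)).
In Python, from plant import ctrl gives the robot as it stands.
- The arm moves only by the tool jog_arm, never from a script. Its argument "commands" is a list of rows, each an object of numbers: "x", "y", "z": the shift along the tool's x, y, z in cm; "roll": the turn about the tool's z in rad. In form: [{"x": .., "y": .., "z": .., "roll": ..}, ...]. A call has 1 to 12 rows; each row shifts and turns the commanded pose from where the row before left it, along the tool's axes as they then stand; what a row does not reach is not made up. A row lasts 1/10 s, in which the tool goes at most 50 mm and 8.59 degrees, less where a joint would pass 70% of its speed; a pose out of reach is approached as far as the arm can. A call is refused whole if a number of a shift passes 5 or a number of a turn 0.15, either way. A call with a gripper value outside its range is refused whole. "gripper" is the finger opening in cm, from 0 to 8.76, set as the call begins (left out, the last holds). The fingers move at their own pace and stop on an object; the grip force is fixed at half the most. Time passes only in rows, so rows that do not move let the fingers close. It gives the time, the measured TCP pose, the force and the opening at its end, in the units of the state.
- ctrl.get_obs(): the state, without advancing time (a new reading comes with each control period).
- ctrl.snapshot(name): name is "scene" or "side" or "wrist"; returns a dict with "image" (420x560x3 uint8, red, green, blue), "mtx" (3x3 intrinsics, pixels), "k1" (the pictures are not rectified: a ray, as slopes to the right and down, at radius r is drawn at 1 + k1 r^2 times it, then the intrinsics apply), "position" and "orientation" of the camera in the world; the wrist camera has in their place "hand_eye" (4x4, takes a point from camera to tool coordinates, whose origin is the TCP and whose axes are the flange's). Camera axes: x right, y up, looking along -z (the intrinsics and any distortion apply to the point x, -y, -z); pixel columns grow to the right and rows downward; lengths in m; the calibration is good to about 2 mm. A picture is of the moment at which its call begins: read the wrist's pose just before it. There is no depth.
- ctrl.close_job(): hands the job in, once; it reports no verdict.
Trained networks look in the newest picture that a camera, given by its name, has taken for a name from the list of things; names that differ only in an ending like _2 or _b are one class to them, and where a whole thing is asked for, a point or a joint stands for the part that bears it (a point fixed in the world has none). Each returns a list of dicts, best first, with "confidence" (0 to 1); they miss things now and then, are a little off and sometimes report something else, mostly with a low value. They report only what shows in the picture. A call takes as long as a camera call. They do not tell look-alikes from the thing itself.
- ctrl.search_frame(camera, query): "position" ([column, row] as shares, 0 to 1, of the picture: columns of its width, rows of its height, amid what is visible of it).
- ctrl.regions_of(camera, query): "mask" (420x560 bool, what is visible of it) and "position" ([column, row] as shares, 0 to 1, of the picture: columns of its width, rows of its height, amid what is visible of it).
The state is a dict: "clock": time; "joint_pos": joint angles; "qvel": joint speeds; "tau": joint torques, N m; "tool_pos": TCP position; "orientation": TCP orientation; "force": force on the tool from outside, world axes, zero at the start; "moment": the same for the moment, N m; "opening": finger opening in m.
Only numpy, scipy, OpenCV 4.12 (cv2) and the standard library are available. Lean on these libraries where they do the work, as an engineer would, in place of code of your own. Each camera call takes 0.05 s, during which the arm holds its last target.

## Working session

There is one attempt and no reset: what is moved stays moved. The work goes in short steps, Python scripts to look and compute and a tool call to move; the robot and the scene stay as the last step left them, time stands still between calls to the robot, and variables do not carry over. Pictures are saved under pics/ and viewed, and the job is handed in when it is done.

Besides the shell and the picture viewer there is one more tool, called after ">>>" as a command line: name --argument value ..., lists and objects as JSON in quotes. jog_arm: Moves the arm, as the interface text tells. Its arguments: {"type":"object","properties":{"commands":{"type":"array"},"gripper":{"type":"number"}},"required":["commands"]}

```bash
ls; mkdir -p pics
cat > h.py <<'E'
import numpy as np, cv2
from plant import ctrl
from scipy.spatial.transform import Rotation as R
def snap(n,name):
    o=ctrl.get_obs(); s=ctrl.snapshot(n)
    cv2.imwrite('pics/'+name+'.png',s['image'][:,:,::-1]); return o,s
def campose(s,o=None):
    if 'hand_eye' in s:
        T=np.eye(4);T[:3,:3]=R.from_euler('xyz',o['orientation'],degrees=True).as_matrix();T[:3,3]=o['tool_pos']
        return T@np.array(s['hand_eye'])
    T=np.eye(4);q=np.array(s['orientation'])
    T[:3,:3]=q if q.shape==(3,3) else (R.from_euler('xyz',q,degrees=True).as_matrix() if q.size==3 else None)
    T[:3,3]=s['position'];return T
def ray(s,T,px):
    K=np.array(s['mtx']);k=s['k1'];d=(np.array(px,float)-K[:2,2])/[K[0,0],K[1,1]]
    u=d.copy()
    for _ in range(30): u=d/(1+k*(u@u))
    v=T[:3,:3]@np.array([u[0],-u[1],-1]);return T[:3,3],v
def onz(s,T,px,z):
    p,v=ray(s,T,px);return p+v*(z-p[2])/v[2]
def proj(s,T,P):
    c=T[:3,:3].T@(np.array(P)-T[:3,3]);u=np.array([c[0],-c[1]])/-c[2]
    u=u*(1+s['k1']*(u@u));K=np.array(s['mtx']);return K[:2,:2].diagonal()*u+K[:2,2]
E
python3 - <<'E'
from h import *
print(ctrl.get_obs(), ctrl.tcp_to_grasp)
for n in ['scene','side','wrist']:
    o,s=snap(n,n+'0'); print(n,{k:v for k,v in s.items() if k!='image'})
    for q in ['tray','tray_handle','tray_lip','tin_tall_center','tin_low_center','tube_center','bin','bin_mouth','dial_grip','dial_window','bottle_center','can_center','jar_center']:
        r=ctrl.search_frame(n,q); print(q,[(np.round(np.array(a['position'])*[560,420]).astype(int).tolist(),round(a['confidence'],2)) for a in r])
E
```

```text
pics
{'clock': 0.0, 'joint_pos': array([ 1.65066641e+01,  2.05891467e+01,  6.35687795e-01, -2.28000824e-02,
       -7.01371677e+01, -1.65066097e+01]), 'qvel': array([ 0.00850524,  0.11508955, -0.0146785 , -0.17506122, -0.07354167,
       -0.01080875]), 'tau': array([-8.00930356e-04, -5.82726967e+01,  2.93058443e+01,  6.99745238e+00,
        6.93249181e-03, -2.06530804e-04]), 'tool_pos': array([ 6.74509794e-01, -1.26674430e-05,  2.25654642e-01]), 'orientation': array([ 1.79907018e+02, -5.20164392e-03, -9.00077051e+01]), 'force': array([ 0.25005463, -0.26274233, -0.50669842]), 'moment': array([ 0.02912631, -0.03338776, -0.00505236]), 'opening': 0.08735043541024777} 0.0188
scene {'mtx': array([[457.80011786,   0.        , 284.35417541],
       [  0.        , 457.80011786, 208.92567526],
       [  0.        ,   0.        ,   1.        ]]), 'k1': -0.04407943786394571, 'position': array([-0.14645551, -1.30564375,  0.85765228]), 'orientation': array([ 59.98186271,   0.32042733, -30.51250257])}
tray [([292, 243], 0.84), ([379, 306], 0.64)]
tray_handle [([296, 241], 0.9), ([379, 307], 0.76)]

[... 1521 characters left out ...]
,   0.        ,   1.        ]]), 'k1': 0.026576623300374705, 'hand_eye': array([[-1.16602755e-03,  9.67495798e-01,  2.52884404e-01,
         6.78990413e-02],
       [ 9.99999264e-01,  1.04334509e-03,  6.19234312e-04,
        -5.89231524e-04],
       [ 3.35260892e-04,  2.52884940e-01, -9.67496302e-01,
        -1.57983934e-01],
       [ 0.00000000e+00,  0.00000000e+00,  0.00000000e+00,
         1.00000000e+00]])}
tray []
tray_handle []
tray_lip []
tin_tall_center [([430, 213], 0.74)]
tin_low_center []
tube_center []
bin [([432, 216], 0.79)]
bin_mouth [([433, 213], 0.56)]
dial_grip [([434, 212], 0.35)]
dial_window [([431, 212], 0.9)]
bottle_center []
can_center []
jar_center [([552, 52], 0.92)]
```

View pics/scene0.png

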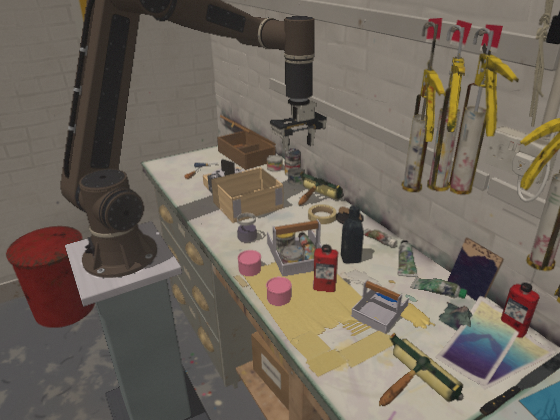

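View pics/side0.png

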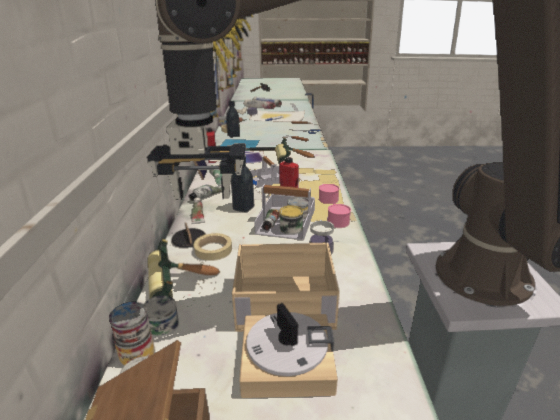

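View pics/wrist0.png

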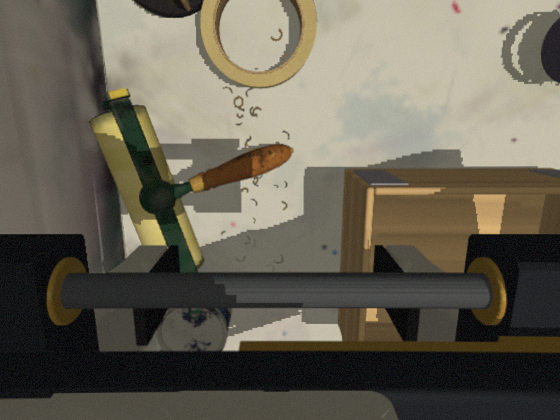

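The scene view shows the loaded tray at about (292,243), with the bottle at (353,239), the red can at (325,270), the jar at (247,230) and the bin at (245,193). The dial is at (285,342) in the side view. I'll zoom in to measure.

Run:
```python
import cv2
a=cv2.imread('pics/scene0.png')[150:310,180:400]; cv2.imwrite('pics/sc_z.png',cv2.resize(a,None,fx=3.6,fy=3.6,interpolation=2))
a=cv2.imread('pics/side0.png')[160:400,180:380]; cv2.imwrite('pics/sd_z.png',cv2.resize(a,None,fx=2.5,fy=2.5,interpolation=2))
a=cv2.imread('pics/side0.png')[140:250,220:370]; cv2.imwrite('pics/sd_z2.png',cv2.resize(a,None,fx=5,fy=5,interpolation=2))
```

```text
(no output)
```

View pics/sc_z.png

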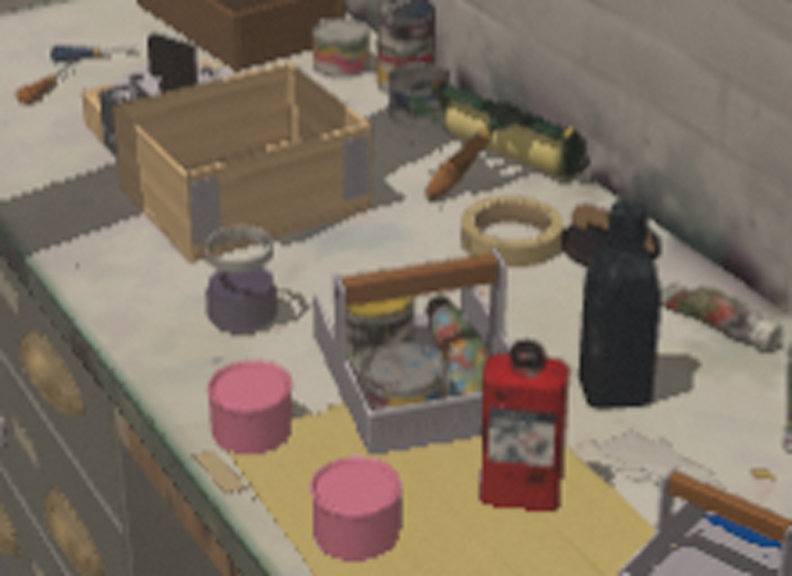

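View pics/sd_z.png

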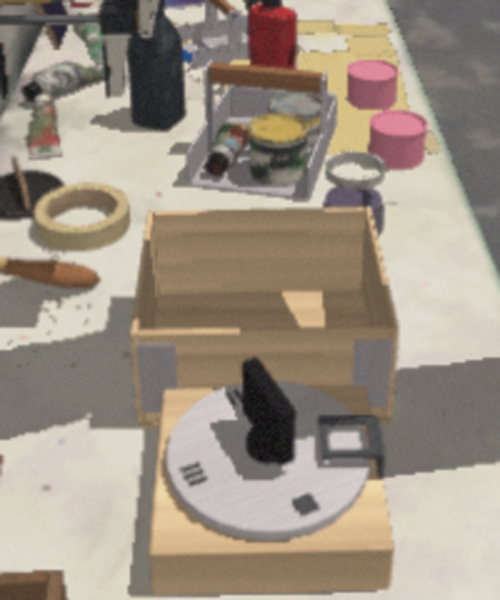

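View pics/sd_z2.png

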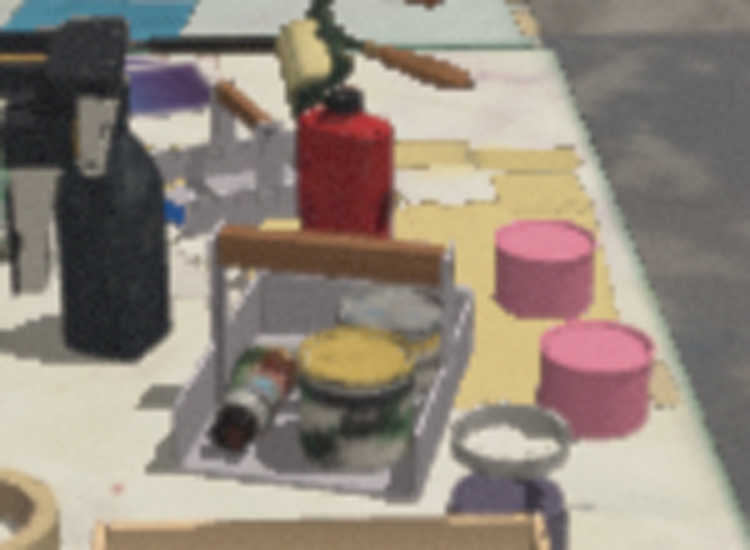

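```bash
cat > fit.py <<'E'
from h import *
from scipy.optimize import least_squares
import pickle
S={n:None for n in ['scene','side']}
for n in S:
    S[n]=ctrl.snapshot(n)
T={n:campose(S[n]) for n in S}
def fit(obs,x0):
    def f(p):
        x,y,a=p;c,s=np.cos(a),np.sin(a)
        return np.concatenate([proj(S[n],T[n],[x+c*X-s*Y,y+s*X+c*Y,Z])-np.array(px) for n,(X,Y,Z),px in obs])
    r=least_squares(f,x0,loss='soft_l1');print(np.round(r.x[:2],4),np.degrees(r.x[2]).round(2));print(np.round(r.fun.reshape(-1,2),1).tolist());return r.x
sd=lambda u,v:(220+u/5,140+v/5)
sb=lambda u,v:(180+u/2.5,160+v/2.5)
sc=lambda u,v:(180+u/3.6,150+v/3.6)
for n,px,z in [('scene',(247,232),.04),('scene',(353,240),.09),('scene',(325,270),.07),('side',(325,235),.04),('side',(241,194),.09),('side',(288,170),.08)]:
    print(n,px,onz(S[n],T[n],px,z).round(3))
# tray +x ~ world +y => yaw~90 ; tray +y ~ world -x
print('tray');
fit([('side',(.095,.073,0),sd(410,502)),('side',(.095,-.073,0),sd(150,470)),
 ('side',(.008,-.069,.117),sd(221,230)),('side',(.008,.069,.117),sd(447,248)),('side',(.008,-.069,.093),sd(221,265)),('side',(.008,.069,.093),sd(443,282)),
 ('scene',(-.095,.073,0),sc(370,450)),('scene',(-.095,-.073,0),sc(500,430)),('scene',(-.008,.069,.093),sc(345,302)),('scene',(-.008,-.069,.093),sc(500,277)),('scene',(-.095,.073,.045),sc(370,412))],[.6,-.25,1.57])
print('bin')
fit([('side',(.105,.09,.1),sb(132,333)),('side',(-.105,.09,.1),sb(397,330)),('side',(.105,-.09,.1),sb(148,209)),('side',(-.105,-.09,.1),sb(374,208)),
('scene',(-.105,-.09,.1),sc(187,178)),('scene',(.105,-.09,.1),sc(370,127)),('scene',(-.105,-.09,0),sc(193,258)),('scene',(.105,.09,.1),sc(293,66))],[.6,.1,0])
E
python3 fit.py
```

```text
scene (247, 232) [ 0.386 -0.151  0.04 ]
scene (353, 240) [ 0.606 -0.425  0.09 ]
scene (325, 270) [ 0.466 -0.481  0.07 ]
side (325, 235) [ 0.384 -0.142  0.04 ]
side (241, 194) [ 0.621 -0.308  0.09 ]
side (288, 170) [ 0.472 -0.525  0.08 ]
tray
[ 0.4869 -0.2952] 74.51
[[0.5, -0.5], [3.8, -0.3], [-1.7, -0.3], [-1.6, 0.5], [-1.5, 0.0], [-1.0, 1.1], [-1.3, 1.5], [8.8, -1.0], [-0.6, 0.9], [-0.6, 1.3], [-1.4, -0.1]]
bin
[0.4995 0.0794] -0.62
[[-1.8, -0.6], [0.4, -0.7], [-0.1, -0.3], [-0.9, -1.0], [-2.1, -1.7], [-0.2, -1.5], [-1.9, 0.6], [-1.4, -2.3]]
```

>>> jog_arm --commands '[{"z": -3}, {"x": 2.5, "y": 1.5, "z": -3}, {"x": 3, "y": 2, "z": -2}, {"x": 3, "y": 2, "z": -2}, {"x": 3, "y": 2}, {"x": 3, "y": 2}, {"x": 3, "y": 2}, {"x": 3, "y": 2}, {"x": 3, "y": 2}, {"x": 3, "y": 2}, {"x": 3, "y": 1.3}]'

```text
validation failed for argument at $.co...
```

>>> jog_arm --commands '[{"roll": -0.15}, {"roll": -0.15}, {"roll": -0.15}, {"roll": -0.15}, {"roll": -0.15}, {"roll": -0.15}, {"roll": -0.15}, {"roll": -0.15}, {"roll": -0.1}, {}]'

```text
validation failed for argument at $.co...
```

Run:
```python
from h import *
o,s=snap('wrist','wrist1');print(o['clock'],o['tool_pos'],o['orientation'],o['joint_pos'].round(1))
snap('scene','scene1');snap('side','side1')
```

```text
2.2 [ 6.74971796e-01 -1.88449332e-05  2.26545178e-01] [ 1.79998346e+02 -1.12149205e-03 -9.00003125e+01] [ 16.5  20.5   0.7   0.  -70.1 -16.5]
```

View pics/wrist1.png

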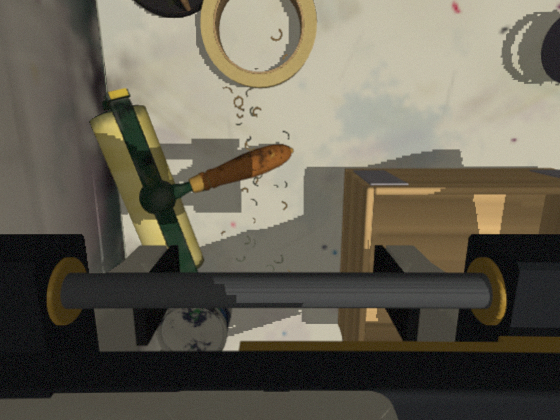

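View pics/side1.png

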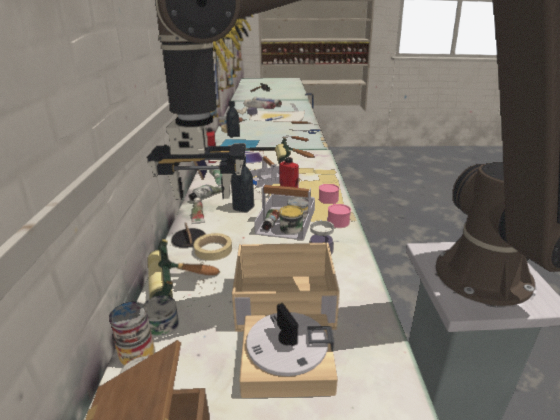

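The move was refused, and the picture shows nothing changed. The rows probably need all four keys.

>>> jog_arm --commands '[{"x": 0, "y": 0, "z": -3, "roll": 0}, {"x": 2.5, "y": 1.5, "z": -3, "roll": 0}, {"x": 3, "y": 2, "z": -2, "roll": 0}, {"x": 3, "y": 2, "z": -2, "roll": 0}, {"x": 3, "y": 2, "z": 0, "roll": 0}, {"x": 3, "y": 2, "z": 0, "roll": 0}, {"x": 3, "y": 2, "z": 0, "roll": 0}, {"x": 3, "y": 2, "z": 0, "roll": 0}, {"x": 3, "y": 2, "z": 0, "roll": 0}, {"x": 3, "y": 2, "z": 0, "roll": 0}, {"x": 3, "y": 1.3, "z": 0, "roll": 0}]'

```text
clock: 3.45
tool_pos: [0.4856, -0.2961, 0.3272]
orientation: [-179.9, -0.0, -90.0]
force: [0.3, 0.4, -0.2]
opening: 0.0876
```

>>> jog_arm --commands '[{"x": 0, "y": 0, "z": 0, "roll": -0.15}, {"x": 0, "y": 0, "z": 0, "roll": -0.15}, {"x": 0, "y": 0, "z": 0, "roll": -0.15}, {"x": 0, "y": 0, "z": 0, "roll": -0.15}, {"x": 0, "y": 0, "z": 0, "roll": -0.15}, {"x": 0, "y": 0, "z": 0, "roll": -0.15}, {"x": 0, "y": 0, "z": 0, "roll": -0.15}, {"x": 0, "y": 0, "z": 0, "roll": -0.15}, {"x": 0, "y": 0, "z": 0, "roll": -0.1}, {"x": 0, "y": 0, "z": 0, "roll": 0}]'

```text
clock: 4.45
tool_pos: [0.4869, -0.295, 0.3266]
orientation: [180.0, -0.0, -15.4]
force: [0.3, -0.5, 0.6]
opening: 0.0875
```

Run:
```python
from h import *
o,s=snap('wrist','wrist2');print(o['clock'],o['tool_pos'],o['orientation'],o['joint_pos'].round(1))
snap('side','side2')
import pickle;pickle.dump((o,s),open('w2.pkl','wb'))
```

```text
4.45 [ 0.48694628 -0.29499999  0.32664971] [ 1.79999755e+02 -8.75717556e-03 -1.54350427e+01] [-11.5   7.8  -3.5   0.  -78.8  86.1]
```

View pics/wrist2.png

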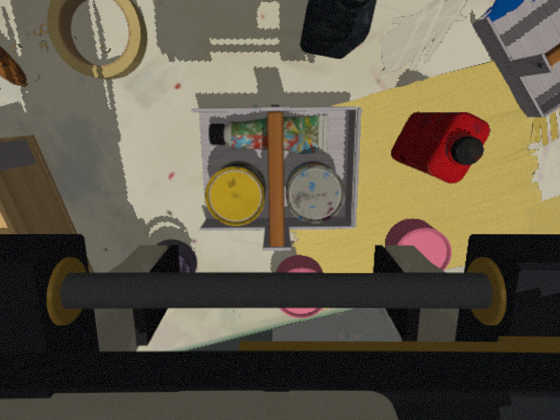

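View pics/side2.png

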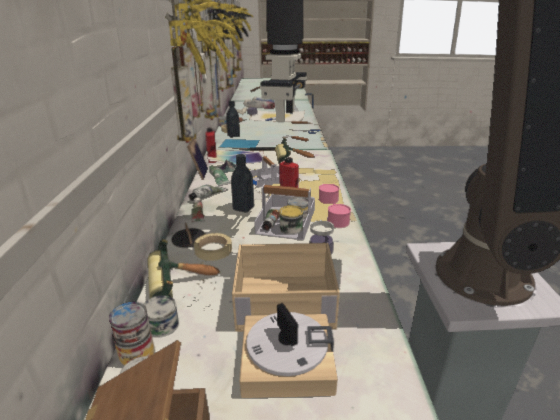

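The wrist view shows the bar at column ~276 running from row 110 to 248, parallel to the image columns. The tins and tube are as described, with a pink tin at (298,285) beside the tray. Next I'll measure these precisely.

Run:
```python
import cv2
a=cv2.imread('pics/wrist2.png')[90:260,190:370]; cv2.imwrite('pics/w2z.png',cv2.resize(a,None,fx=3.4,fy=3.4,interpolation=2))
from h import *
import pickle
o,s=pickle.load(open('w2.pkl','rb'));T=campose(s,o)
for nm,px,z in [('bar top end',(275.5,112),.117),('bar bot end',(277,248),.117),('bottle',(338,50),.0),('can top',(467,151),.144),('can mid',(440,147),.1),('jar',(175,258),.08),('pink',(298,268),.049),('pinktop',(298,292),.049)]:
    print(nm,onz(s,T,px,z).round(4))
```

```text
bar top end [ 0.5516 -0.3123  0.117 ]
bar bot end [ 0.4188 -0.277   0.117 ]
bottle [ 0.6002 -0.4035  0.    ]
can top [ 0.4725 -0.469   0.144 ]
can mid [ 0.4735 -0.4637  0.1   ]
jar [ 0.425  -0.1565  0.08  ]
pink [ 0.3612 -0.2886  0.049 ]
pinktop [ 0.3293 -0.2802  0.049 ]
```

View pics/w2z.png

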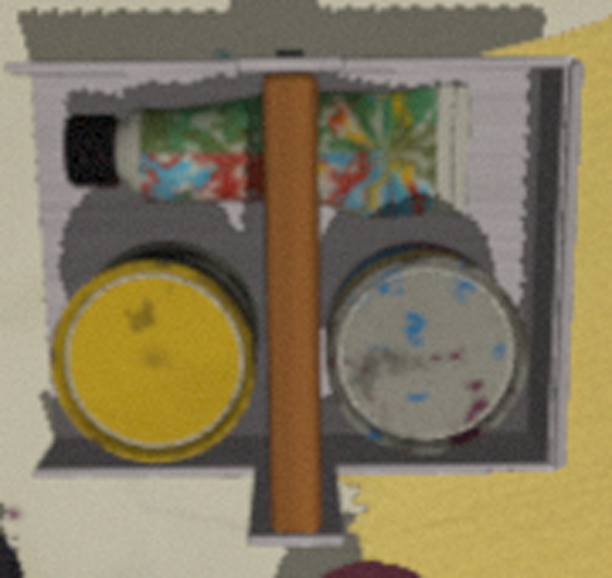

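>>> jog_arm --commands '[{"x": 0, "y": 0, "z": 2, "roll": 0}, {"x": 0, "y": 0, "z": 3.5, "roll": 0}, {"x": 0, "y": 0, "z": 3.5, "roll": 0}, {"x": 0, "y": 0, "z": 3.5, "roll": 0}, {"x": 0, "y": 0, "z": 3, "roll": 0}, {"x": 0, "y": 0, "z": 2.5, "roll": 0}, {"x": 0, "y": 0, "z": 2, "roll": 0}, {"x": 0, "y": 0, "z": 2, "roll": 0}, {"x": 0, "y": 0, "z": 1.2, "roll": 0}, {"x": 0, "y": 0, "z": 0.6, "roll": 0}, {"x": 0, "y": 0, "z": 0, "roll": 0}]'

```text
clock: 5.65
tool_pos: [0.4868, -0.295, 0.0882]
orientation: [180.0, 0.1, -15.6]
force: [-0.4, 0.2, 0.7]
opening: 0.0873
```

>>> jog_arm --commands '[{"x": 0, "y": 0, "z": 0, "roll": 0}, {"x": 0, "y": 0, "z": 0, "roll": 0}, {"x": 0, "y": 0, "z": 0, "roll": 0}, {"x": 0, "y": 0, "z": 0, "roll": 0}, {"x": 0, "y": 0, "z": 0, "roll": 0}, {"x": 0, "y": 0, "z": 0, "roll": 0}, {"x": 0, "y": 0, "z": 0, "roll": 0}, {"x": 0, "y": 0, "z": 0, "roll": 0}]' --gripper 0

```text
clock: 6.45
tool_pos: [0.487, -0.295, 0.0886]
orientation: [180.0, 0.0, -15.5]
force: [0.2, 0.2, -0.1]
opening: 0.0293
```

>>> jog_arm --commands '[{"x": 0, "y": 0, "z": 0, "roll": 0}, {"x": 0, "y": 0, "z": 0, "roll": 0}, {"x": 0, "y": 0, "z": 0, "roll": 0}, {"x": 0, "y": 0, "z": 0, "roll": 0}]' --gripper 0

```text
clock: 6.85
tool_pos: [0.487, -0.295, 0.0885]
orientation: [-180.0, 0.0, -15.5]
force: [1.4, 0.4, -0.6]
opening: 0.0159
```

>>> jog_arm --commands '[{"x": 0, "y": 0, "z": -0.3, "roll": 0}, {"x": 0, "y": 0, "z": -0.7, "roll": 0}, {"x": 0, "y": 0, "z": -1, "roll": 0}, {"x": 0, "y": 0, "z": -1, "roll": 0}, {"x": 0, "y": 0, "z": -1, "roll": 0}, {"x": 0, "y": 0, "z": -0.5, "roll": 0}, {"x": 0, "y": 0, "z": 0, "roll": 0}]'

```text
clock: 7.55
tool_pos: [0.4876, -0.2952, 0.1348]
orientation: [-180.0, -0.1, -15.5]
force: [-0.3, 0.1, -8.8]
opening: 0.0158
```

Run:
```python
from h import *
o,s=snap('wrist','wrist3');print(o['clock'],o['tool_pos'],o['orientation'],o['force'],o['moment'],o['opening'])
snap('side','side3')
a=cv2.imread('pics/side3.png')[100:300,160:400]; cv2.imwrite('pics/s3z.png',cv2.resize(a,None,fx=3,fy=3,interpolation=2))
```

```text
7.55 [ 0.48762898 -0.29518131  0.13483402] [-1.79996866e+02 -1.26959188e-01 -1.55136485e+01] [-0.29776863  0.08831278 -8.79720181] [-0.07476895 -0.03330045  0.03108172] 0.015830278551688726
```

View pics/s3z.png

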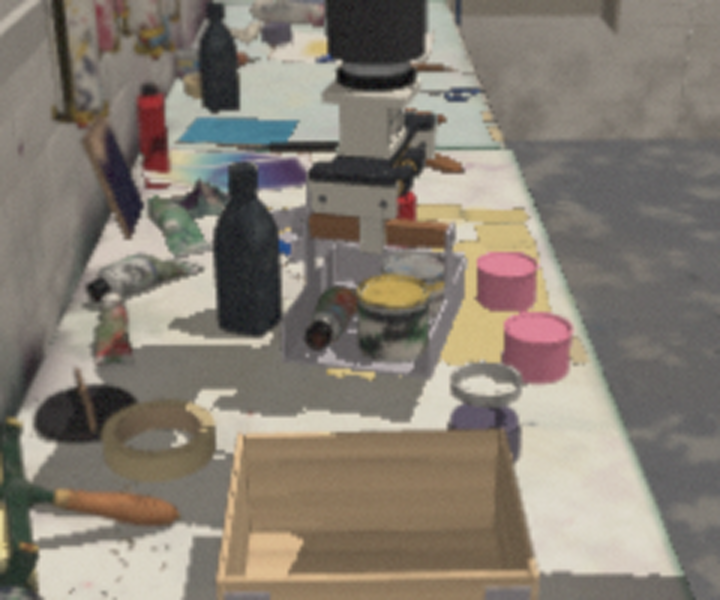

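View pics/wrist3.png

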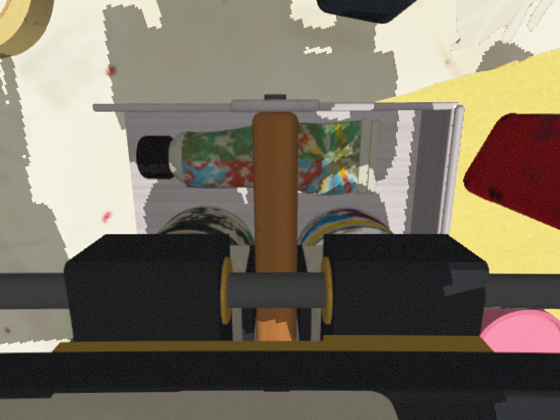

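>>> jog_arm --commands '[{"x": 0, "y": 0, "z": -0.8, "roll": 0}, {"x": 0, "y": 0, "z": -1.5, "roll": 0}, {"x": 0, "y": 0, "z": -2.2, "roll": 0}, {"x": 0, "y": 0, "z": -2.8, "roll": 0}, {"x": 0, "y": 0, "z": -2.8, "roll": 0}, {"x": 0, "y": 0, "z": -2.8, "roll": 0}, {"x": 0, "y": 0, "z": -2.2, "roll": 0}, {"x": 0, "y": 0, "z": -1.5, "roll": 0}, {"x": 0, "y": 0, "z": -0.9, "roll": 0}, {"x": 0, "y": 0, "z": -0.5, "roll": 0}, {"x": 0, "y": 0, "z": 0, "roll": 0}]'

```text
clock: 8.75
tool_pos: [0.487, -0.295, 0.3136]
orientation: [-180.0, 0.0, -15.5]
force: [-0.3, 1.0, -8.2]
opening: 0.016
```

>>> jog_arm --commands '[{"x": -0.15, "y": -0.4, "z": 0, "roll": 0}, {"x": -0.3, "y": -0.8, "z": 0, "roll": 0}, {"x": -0.45, "y": -1.2, "z": 0, "roll": 0}, {"x": -0.6, "y": -1.6, "z": 0, "roll": 0}, {"x": -0.75, "y": -2, "z": 0, "roll": 0}, {"x": -0.9, "y": -2.4, "z": 0, "roll": 0}, {"x": -0.9, "y": -2.4, "z": 0, "roll": 0}, {"x": -0.9, "y": -2.4, "z": 0, "roll": 0}, {"x": -0.9, "y": -2.4, "z": 0, "roll": 0}, {"x": -0.9, "y": -2.4, "z": 0, "roll": 0}, {"x": -0.9, "y": -2.4, "z": 0, "roll": 0}, {"x": -0.9, "y": -2.4, "z": 0, "roll": 0}]'

```text
clock: 9.95
tool_pos: [0.4647, -0.0507, 0.3135]
orientation: [-180.0, -0.0, -15.5]
force: [0.8, -0.2, -8.4]
opening: 0.0158
```

>>> jog_arm --commands '[{"x": -0.9, "y": -2.4, "z": 0, "roll": 0}, {"x": -0.9, "y": -2.4, "z": 0, "roll": 0}, {"x": -0.9, "y": -2.4, "z": 0, "roll": 0}, {"x": -0.75, "y": -2, "z": 0, "roll": 0}, {"x": -0.6, "y": -1.6, "z": 0, "roll": 0}, {"x": -0.45, "y": -1.2, "z": 0, "roll": 0}, {"x": -0.27, "y": -0.8, "z": 0, "roll": 0}, {"x": -0.1, "y": -0.4, "z": 0, "roll": 0}, {"x": 0, "y": 0, "z": 0, "roll": 0.04}, {"x": 0, "y": 0, "z": 0, "roll": 0.08}, {"x": 0, "y": 0, "z": 0, "roll": 0.12}, {"x": 0, "y": 0, "z": 0, "roll": 0.12}]'

```text
clock: 11.15
tool_pos: [0.4539, 0.0873, 0.3135]
orientation: [180.0, -0.0, -36.5]
force: [0.8, -0.6, -7.7]
opening: 0.0156
```

>>> jog_arm --commands '[{"x": 0, "y": 0, "z": 0, "roll": 0.12}, {"x": 0, "y": 0, "z": 0, "roll": 0.12}, {"x": 0, "y": 0, "z": 0, "roll": 0.12}, {"x": 0, "y": 0, "z": 0, "roll": 0.12}, {"x": 0, "y": 0, "z": 0, "roll": 0.12}, {"x": 0, "y": 0, "z": 0, "roll": 0.12}, {"x": 0, "y": 0, "z": 0, "roll": 0.12}, {"x": 0, "y": 0, "z": 0, "roll": 0.08}, {"x": 0, "y": 0, "z": 0, "roll": 0.03}, {"x": 0, "y": 0, "z": 0, "roll": 0}]'

```text
clock: 12.15
tool_pos: [0.4539, 0.0874, 0.3135]
orientation: [180.0, -0.0, -90.6]
force: [-0.3, 0.5, -7.9]
opening: 0.016
```

Run:
```python
from h import *
o,s=snap('side','side4');print(o['clock'],o['tool_pos'],o['orientation'],o['force'],o['moment'],o['opening'],o['joint_pos'].round(1))
snap('scene','scene4')
a=cv2.imread('pics/side4.png')[60:400,130:430]; cv2.imwrite('pics/s4z.png',cv2.resize(a,None,fx=1.75,fy=1.75,interpolation=2))
a=cv2.imread('pics/scene4.png')[100:260,160:360]; cv2.imwrite('pics/s4y.png',cv2.resize(a,None,fx=3.5,fy=3.5,interpolation=2))
```

```text
12.15 [0.45393948 0.08736219 0.31348379] [ 1.79988125e+02 -1.84231358e-02 -9.05584566e+01] [-0.30556681  0.45380548 -7.87162862] [-0.05782042 -0.05449466 -0.00622898] 0.01597264132860897 [ 35.4  -2.9 -16.4   0.  -76.5 -36. ]
```

View pics/s4z.png

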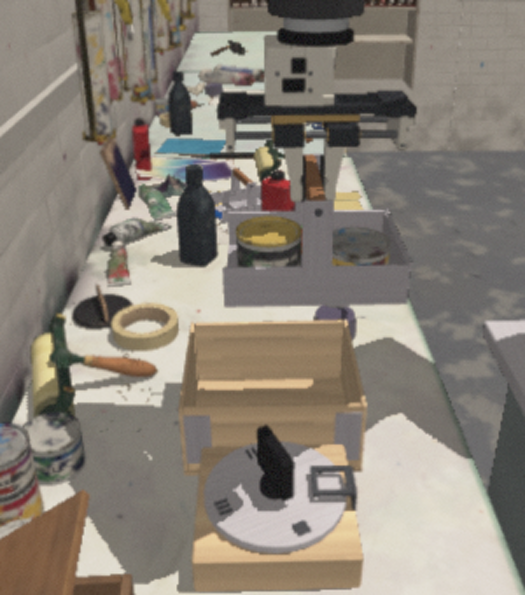

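View pics/s4y.png

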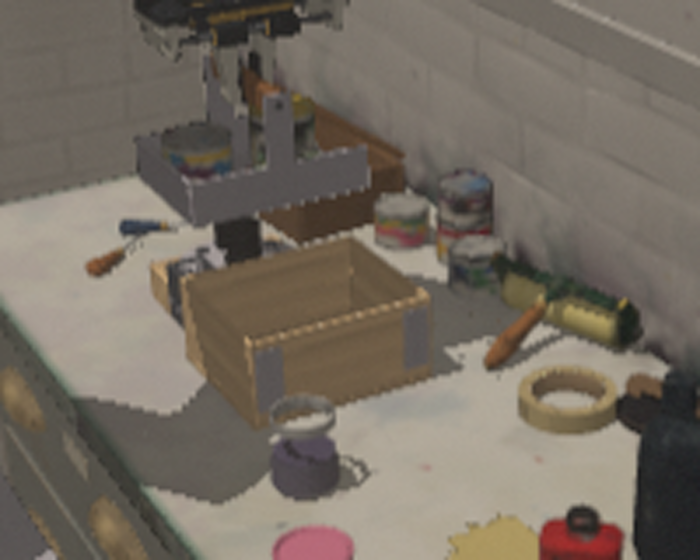

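Run:
```python
import cv2
a=cv2.imread('pics/side4.png')[230:340,220:350]; cv2.imwrite('pics/s5z.png',cv2.resize(a,None,fx=5,fy=5,interpolation=2))
a=cv2.imread('pics/scene4.png')[160:230,205:290]; cv2.imwrite('pics/s5y.png',cv2.resize(a,None,fx=8,fy=8,interpolation=2))
```

```text
(no output)
```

View pics/s5z.png

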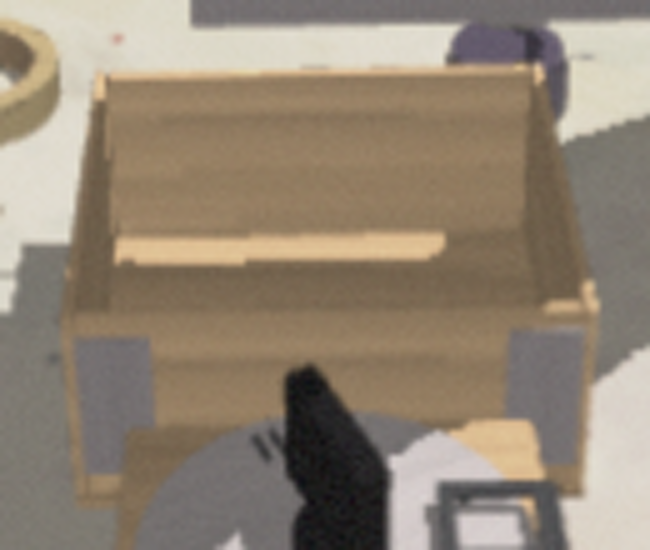

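View pics/s5y.png

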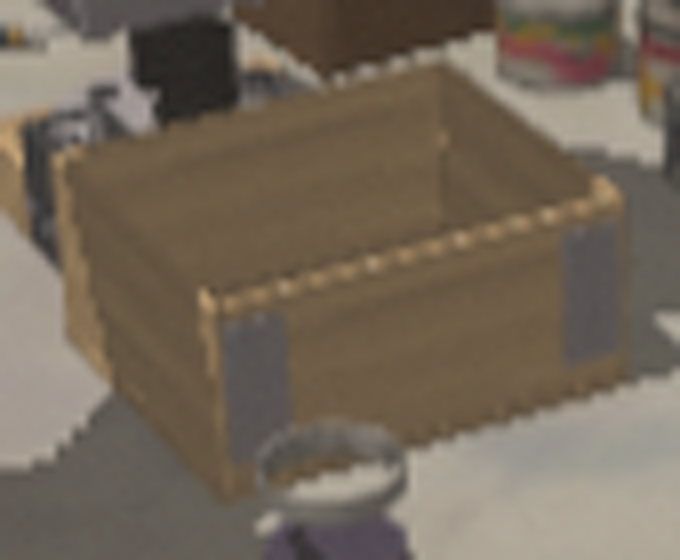

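```bash
cat > fit2.py <<'E'
from h import *
from scipy.optimize import least_squares
S={n:ctrl.snapshot(n) for n in ['scene','side']}
T={n:campose(S[n]) for n in S}
import pickle
o,s=pickle.load(open('w2.pkl','rb'));s=dict(s)
o0={'tool_pos':[.675,0,.2266],'orientation':[180,0,-90]}
S['w0']=s;T['w0']=campose(s,o0)
def fit(obs,x0):
    def f(p):
        x,y,a=p;c,s=np.cos(a),np.sin(a)
        return np.concatenate([proj(S[n],T[n],[x+c*X-s*Y,y+s*X+c*Y,Z])-np.array(px) for n,(X,Y,Z),px in obs])
    r=least_squares(f,x0,loss='soft_l1');print(np.round(r.x[:2],4),np.degrees(r.x[2]).round(2));print(np.round(r.fun.reshape(-1,2),1).tolist());return r.x
sd=lambda u,v:(219.9+u/5,229.9+v/5)
sc=lambda u,v:(204.95+u/8,159.95+v/8)
a,b=.105,.09
obs=[('side',(a,b,.1),sd(65,316)),('side',(-a,b,.1),sd(597,312)),('side',(a,-b,.1),sd(95,73)),('side',(-a,-b,.1),sd(543,66)),
('scene',(-a,-b,.1),sc(210,312)),('scene',(a,-b,.1),sc(624,200)),('scene',(-a,-b,0),sc(228,502)),('scene',(a,-b,0),sc(628,375)),('scene',(-a,b,.1),sc(62,155)),('scene',(a,b,.1),sc(440,62))]
fit(obs,[.5,.08,0])
fit([q for q in obs if q[0]=='side'],[.5,.08,0]);fit([q for q in obs if q[0]=='scene'],[.5,.08,0])
print(onz(S['w0'],T['w0'],(343,169),.1))
# dial
for nm,px,z in [('square',(180+305/2.5,160+503/2.5),.057),('3bars',(180+192/2.5,160+474/2.5),.057),('win',(180+348/2.5,160+440/2.5),.069)]:
    print(nm,onz(S['side'],T['side'],px,z).round(4))
E
python3 fit2.py
```

```text
[0.4996 0.0786] 0.21
[[-1.3, -0.3], [0.3, -1.8], [-0.4, -1.1], [-0.6, -1.4], [-0.7, -1.1], [-0.2, -1.4], [-1.1, -0.2], [-0.5, 0.5], [-2.4, -1.1], [-0.3, -1.7]]
[0.499  0.0822] -0.25
[[-1.4, 0.7], [0.6, -0.3], [0.1, -0.4], [0.3, -0.4]]
[0.4991 0.0721] 0.48
[[0.1, -0.2], [0.6, -0.7], [-0.3, 0.7], [0.3, 1.2], [-1.9, -0.3], [0.2, -1.1]]
[ 0.62391285 -0.0250234   0.1       ]
square [0.4755 0.3014 0.057 ]
3bars [0.5534 0.2735 0.057 ]
win [0.442  0.2559 0.069 ]
```

>>> jog_arm --commands '[{"x": 0.2, "y": 0, "z": 0.5, "roll": 0}, {"x": 0.3, "y": 0, "z": 1, "roll": 0}, {"x": 0.2, "y": 0, "z": 1.5, "roll": 0}, {"x": 0, "y": 0, "z": 1.8, "roll": 0}, {"x": 0, "y": 0, "z": 1.8, "roll": 0}, {"x": 0, "y": 0, "z": 1.8, "roll": 0}, {"x": 0, "y": 0, "z": 1.5, "roll": 0}, {"x": 0, "y": 0, "z": 1, "roll": 0}, {"x": 0, "y": 0, "z": 0.6, "roll": 0}, {"x": 0, "y": 0, "z": 0.4, "roll": 0}, {"x": 0, "y": 0, "z": 0, "roll": 0}]'

```text
clock: 13.45
tool_pos: [0.4539, 0.0807, 0.1944]
orientation: [180.0, -0.0, -90.6]
force: [-0.3, -0.6, -8.3]
opening: 0.0159
```

```bash
cat > look.py <<'E'
import sys
from h import *
k=sys.argv[1]
o,s=snap('side','side'+k);print(o['clock'],o['tool_pos'].round(4),o['orientation'].round(1),o['force'].round(1),o['moment'].round(2),round(o['opening'],4))
snap('scene','scene'+k)
a=cv2.imread(f'pics/side{k}.png')[110:400,190:390];a=cv2.resize(a,None,fx=2,fy=2,interpolation=2)
b=cv2.imread(f'pics/scene{k}.png')[130:250,190:300];b=cv2.resize(b,None,fx=3.5,fy=3.5,interpolation=2)
c=np.zeros((580,795,3),np.uint8);c[:580,:400]=a;c[:420,405:790]=b;cv2.imwrite(f'pics/lk{k}.png',c)
E
python3 look.py 6
```

```text
13.45 [0.4539 0.0807 0.1944] [180.   -0.  -90.6] [-0.3 -0.6 -8.3] [-0.08  0.03 -0.04] 0.0159
```

View pics/lk6.png

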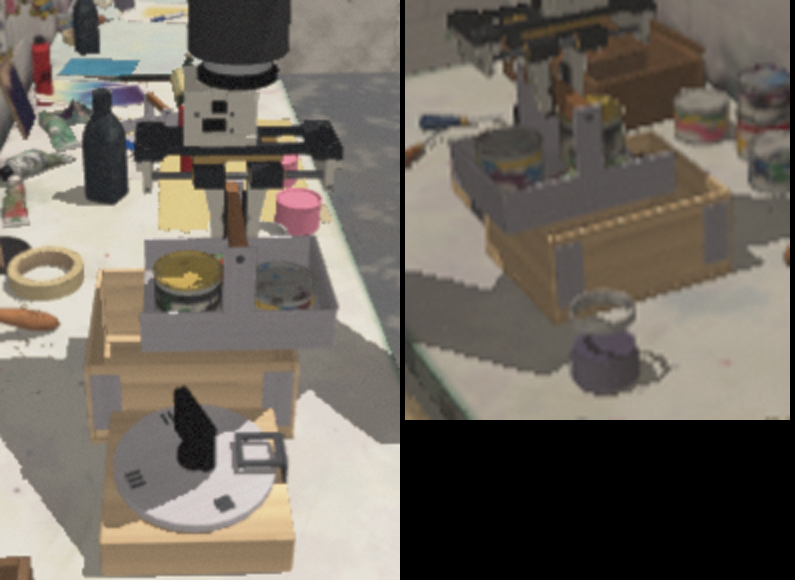

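>>> jog_arm --commands '[{"x": 0, "y": 0, "z": 0.3, "roll": 0}, {"x": 0, "y": 0, "z": 0.3, "roll": 0}, {"x": 0, "y": -0.45, "z": 0.25, "roll": 0}, {"x": 0, "y": -0.45, "z": 0.25, "roll": 0}, {"x": 0, "y": -0.42, "z": 0.3, "roll": 0}, {"x": 0, "y": -0.42, "z": 0.3, "roll": 0}, {"x": 0, "y": 0, "z": 0, "roll": 0}]'

```text
clock: 14.25
tool_pos: [0.4723, 0.0806, 0.1775]
orientation: [-180.0, -0.0, -90.6]
force: [-1.2, -1.1, 3.6]
opening: 0.0184
```

```bash
python3 look.py 7
```

```text
14.25 [0.4723 0.0806 0.1775] [-180.    -0.   -90.6] [-1.2 -1.1  3.6] [-0.08  1.49  0.03] 0.0184
```

View pics/lk7.png

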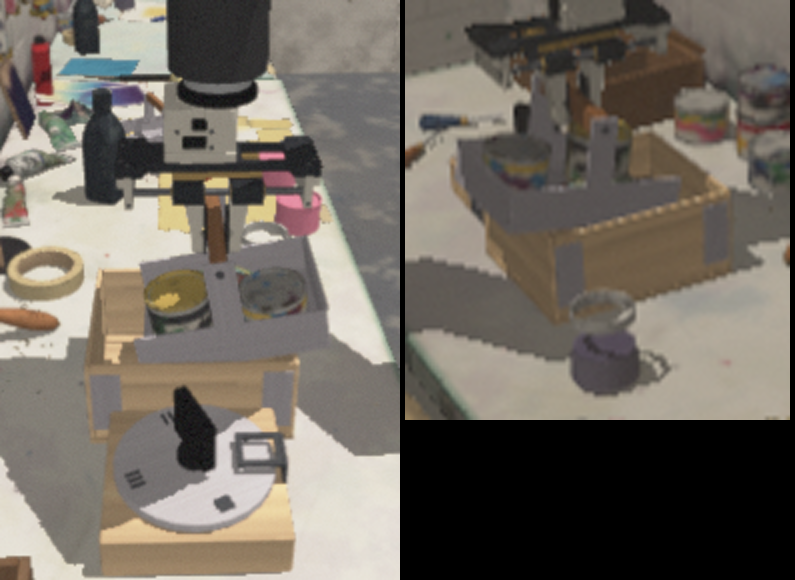

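>>> jog_arm --commands '[{"x": 0, "y": -0.4, "z": 0.32, "roll": 0}, {"x": 0, "y": -0.4, "z": 0.33, "roll": 0}, {"x": 0, "y": -0.37, "z": 0.36, "roll": 0}, {"x": 0, "y": -0.36, "z": 0.36, "roll": 0}, {"x": 0, "y": -0.34, "z": 0.38, "roll": 0}, {"x": 0, "y": -0.33, "z": 0.39, "roll": 0}, {"x": 0, "y": 0, "z": 0, "roll": 0}]'

```text
clock: 15.05
tool_pos: [0.4941, 0.0804, 0.1558]
orientation: [-180.0, -0.0, -90.6]
force: [-0.1, -0.1, 3.8]
opening: 0.0219
```

```bash
python3 look.py 8
```

```text
15.05 [0.4941 0.0804 0.1558] [-180.    -0.   -90.6] [-0.1 -0.1  3.8] [-0.08  0.59  0.03] 0.0219
```

View pics/lk8.png

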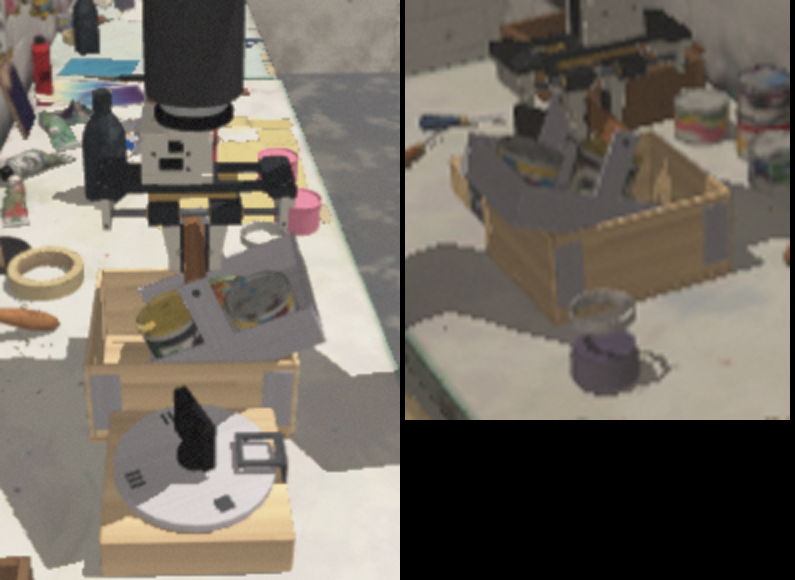

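>>> jog_arm --commands '[{"x": 0, "y": -0.3, "z": 0.42, "roll": 0}, {"x": 0, "y": -0.3, "z": 0.42, "roll": 0}, {"x": 0, "y": -0.26, "z": 0.44, "roll": 0}, {"x": 0, "y": -0.26, "z": 0.44, "roll": 0}, {"x": 0, "y": 0, "z": 0, "roll": 0}, {"x": 0, "y": 0, "z": 0, "roll": 0}, {"x": 0, "y": 0, "z": 0, "roll": 0}]'

```text
clock: 15.85
tool_pos: [0.5046, 0.0803, 0.1391]
orientation: [-180.0, 0.0, -90.6]
force: [0.8, 0.7, 4.3]
opening: 0.0237
```

```bash
python3 look.py 9
```

```text
15.85 [0.5046 0.0803 0.1391] [-180.     0.   -90.6] [0.8 0.7 4.3] [0.07 0.28 0.07] 0.0237
```

View pics/lk9.png

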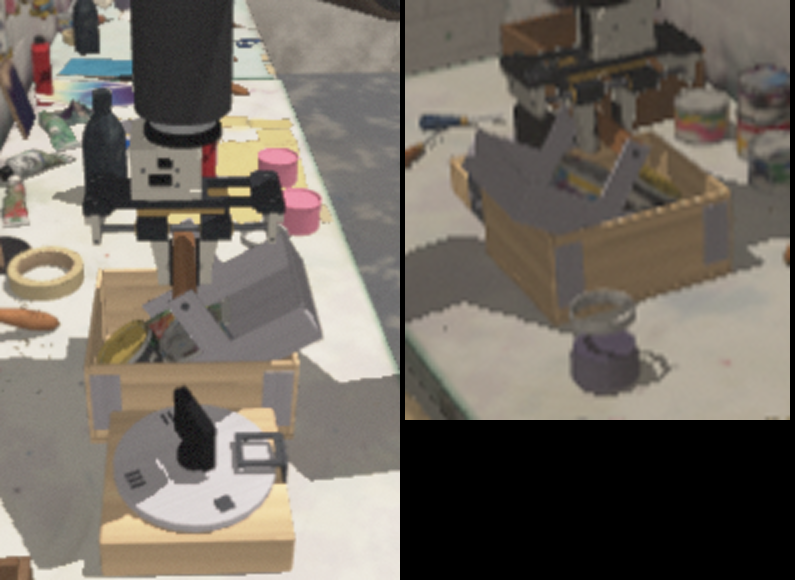

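>>> jog_arm --commands '[{"x": 0, "y": 0.4, "z": -0.3, "roll": 0}, {"x": 0, "y": 0.8, "z": -0.6, "roll": 0}, {"x": 0, "y": 0.8, "z": -0.6, "roll": 0}, {"x": 0, "y": 0.8, "z": -0.6, "roll": 0}, {"x": 0, "y": 0.4, "z": -0.4, "roll": 0}, {"x": 0, "y": 0, "z": 0, "roll": 0}]'

```text
clock: 16.55
tool_pos: [0.4712, 0.0803, 0.1638]
orientation: [179.9, -0.0, -90.6]
force: [-1.0, 0.0, -4.6]
opening: 0.0233
```

```bash
python3 look.py 10; python3 -c "
from h import *
snap('wrist','wrist10')"
```

```text
16.55 [0.4712 0.0803 0.1638] [179.9  -0.  -90.6] [-1.   0.  -4.6] [-0.05  0.52 -0.01] 0.0233
```

View pics/lk10.png

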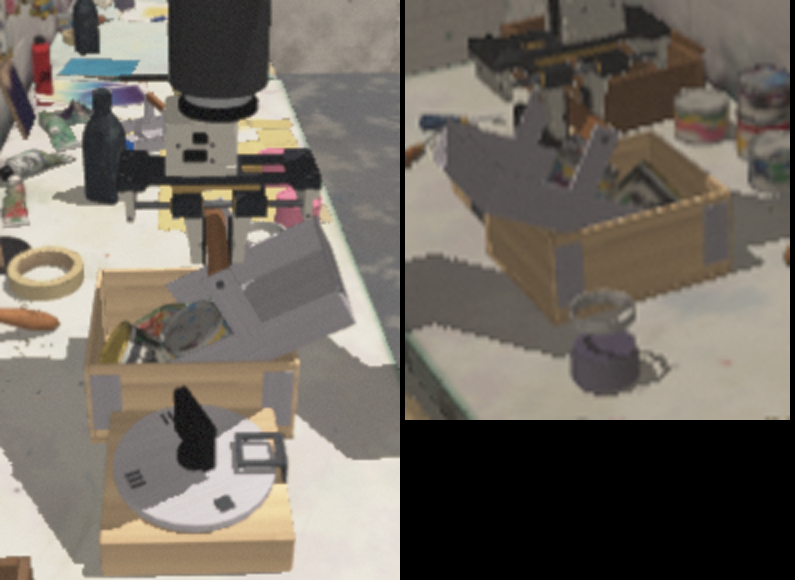

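View pics/wrist10.png

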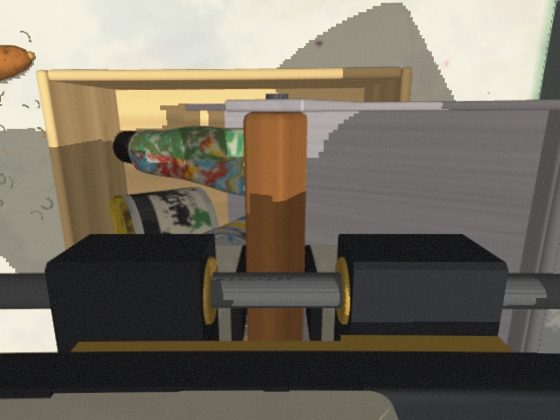

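>>> jog_arm --commands '[{"x": 0, "y": 0.5, "z": -0.4, "roll": 0}, {"x": 0, "y": 0.9, "z": -0.6, "roll": 0}, {"x": 0, "y": 0.9, "z": -0.6, "roll": 0}, {"x": 0, "y": 0.9, "z": -0.6, "roll": 0}, {"x": 0, "y": 0.5, "z": -0.4, "roll": 0}, {"x": 0, "y": 0, "z": 0, "roll": 0}, {"x": 0, "y": 0, "z": 0, "roll": 0}]'

```text
clock: 17.4
tool_pos: [0.4355, 0.0812, 0.1903]
orientation: [-180.0, 0.0, -90.5]
force: [-0.2, -0.7, -4.5]
opening: 0.023
```

```bash
python3 look.py 11; python3 -c "
from h import *
snap('wrist','wrist11')"
```

```text
17.4 [0.4355 0.0812 0.1903] [-180.     0.   -90.5] [-0.2 -0.7 -4.5] [0.15 0.44 0.04] 0.023
```

View pics/lk11.png

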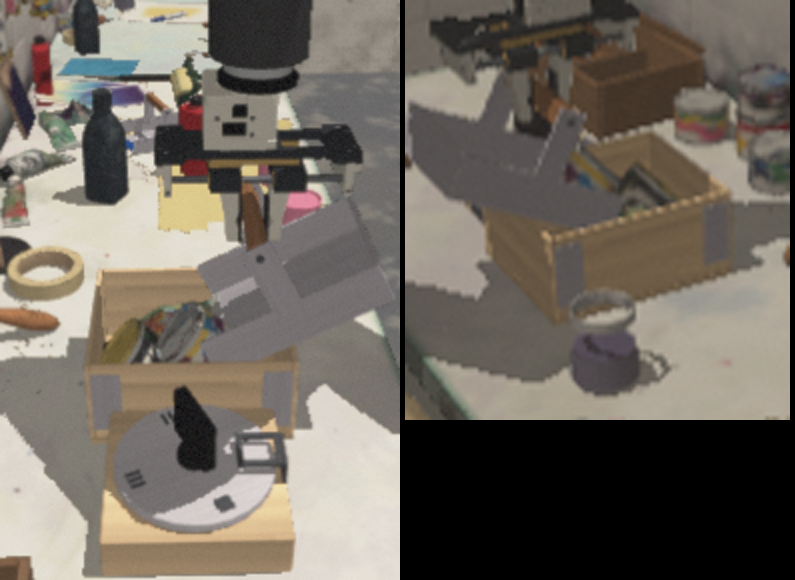

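View pics/wrist11.png

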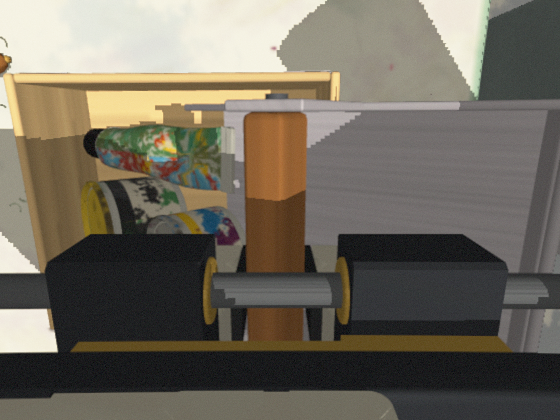

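>>> jog_arm --commands '[{"x": 0, "y": 0.4, "z": -0.4, "roll": 0}, {"x": 0, "y": 0.5, "z": -0.7, "roll": 0}, {"x": 0, "y": 0.5, "z": -0.8, "roll": 0}, {"x": 0, "y": 0.3, "z": -0.8, "roll": 0}, {"x": 0, "y": 0, "z": -0.8, "roll": 0}, {"x": 0, "y": 0, "z": -0.8, "roll": 0}, {"x": 0, "y": 0, "z": -0.8, "roll": 0}, {"x": 0, "y": 0, "z": -0.8, "roll": 0}, {"x": 0, "y": 0, "z": -0.4, "roll": 0}, {"x": 0, "y": 0, "z": 0, "roll": 0}]'

```text
clock: 18.55
tool_pos: [0.4188, 0.0813, 0.2535]
orientation: [-180.0, 0.0, -90.6]
force: [0.7, 0.3, -3.4]
opening: 0.0224
```

```bash
python3 look.py 12; python3 -c "
from h import *
snap('wrist','wrist12')"
```

```text
18.55 [0.4188 0.0813 0.2535] [-180.     0.   -90.6] [ 0.7  0.3 -3.4] [-0.06 -0.16  0.01] 0.0224
```

View pics/lk12.png

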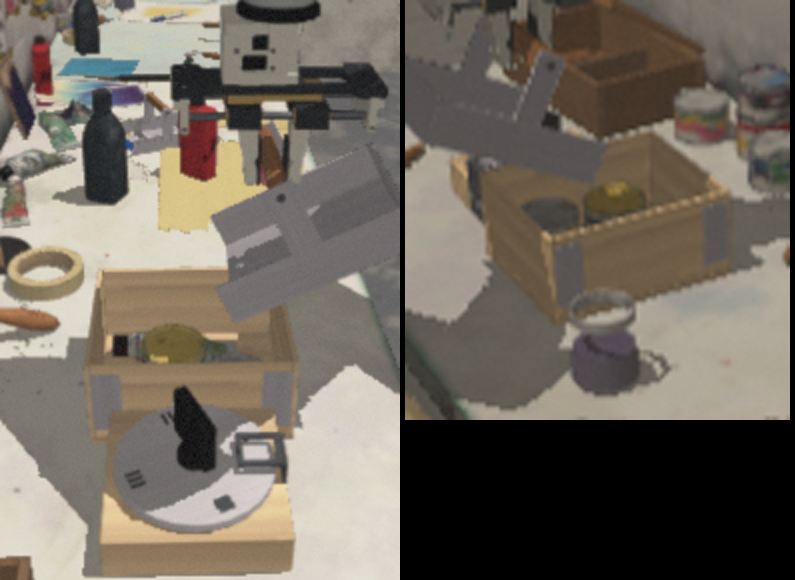

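View pics/wrist12.png

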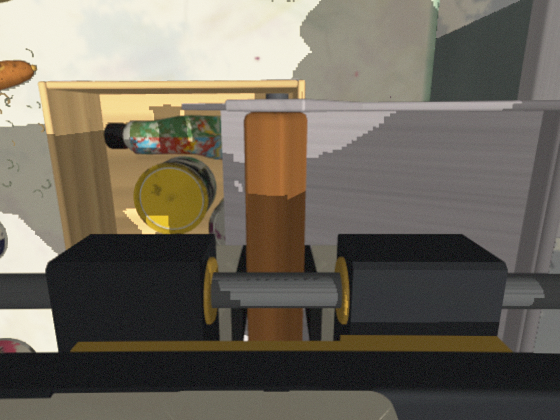

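All three inks are now in the bin and the wrist force is down to 3.4 N, so the tray is empty. I'll carry it back to its old spot.

>>> jog_arm --commands '[{"x": 0, "y": 0, "z": -1, "roll": 0}, {"x": 0, "y": 0, "z": -2, "roll": 0}, {"x": 0, "y": 0, "z": -2, "roll": 0}, {"x": 0.8, "y": -0.2, "z": -2, "roll": 0}, {"x": 1.6, "y": -0.4, "z": -1, "roll": 0}, {"x": 2.4, "y": -0.7, "z": 0, "roll": 0}, {"x": 3, "y": -0.8, "z": 0, "roll": 0}, {"x": 3, "y": -0.8, "z": 0, "roll": 0}, {"x": 3, "y": -0.8, "z": 0, "roll": 0}, {"x": 3, "y": -0.8, "z": 0, "roll": 0}, {"x": 3, "y": -0.8, "z": 0, "roll": 0}, {"x": 3, "y": -0.8, "z": 0, "roll": 0}]'

```text
clock: 19.9
tool_pos: [0.4774, -0.1489, 0.3335]
orientation: [-180.0, -0.0, -90.6]
force: [-0.2, 0.2, -2.3]
opening: 0.0226
```

>>> jog_arm --commands '[{"x": 3, "y": -0.8, "z": 0, "roll": -0.05}, {"x": 2.4, "y": -0.7, "z": 0, "roll": -0.1}, {"x": 1.5, "y": -0.6, "z": 0, "roll": -0.13}, {"x": 0.8, "y": -0.3, "z": 0, "roll": -0.13}, {"x": 0, "y": 0, "z": 0, "roll": -0.13}, {"x": 0, "y": 0, "z": 0, "roll": -0.13}, {"x": 0, "y": 0, "z": 0, "roll": -0.13}, {"x": 0, "y": 0, "z": 0, "roll": -0.13}, {"x": 0, "y": 0, "z": 0, "roll": -0.13}, {"x": 0, "y": 0, "z": 0, "roll": -0.13}, {"x": 0, "y": 0, "z": 0, "roll": -0.1}, {"x": 0, "y": 0, "z": 0, "roll": -0.02}]'

```text
clock: 21.1
tool_pos: [0.5059, -0.2222, 0.3332]
orientation: [180.0, 0.0, -15.4]
force: [-0.0, -0.1, -3.6]
opening: 0.0228
```

```bash
cat > look2.py <<'E'
import sys
from h import *
k=sys.argv[1]
o,s=snap('side','side'+k);print(o['clock'],o['tool_pos'].round(4),o['orientation'].round(1),o['force'].round(1),o['moment'].round(2),round(o['opening'],4))
snap('scene','scene'+k)
a=cv2.imread(f'pics/side{k}.png')[90:380,180:380];a=cv2.resize(a,None,fx=2,fy=2,interpolation=2)
b=cv2.imread(f'pics/scene{k}.png')[150:310,220:375];b=cv2.resize(b,None,fx=2.5,fy=2.5,interpolation=2)
c=np.zeros((580,795,3),np.uint8);c[:580,:400]=a;c[:b.shape[0],405:405+b.shape[1]]=b;cv2.imwrite(f'pics/lk{k}.png',c)
E
python3 look2.py 13
```

```text
21.1 [ 0.5059 -0.2222  0.3332] [180.    0.  -15.4] [-0.  -0.1 -3.6] [ 0.01  0.01 -0.07] 0.0228
```

View pics/lk13.png

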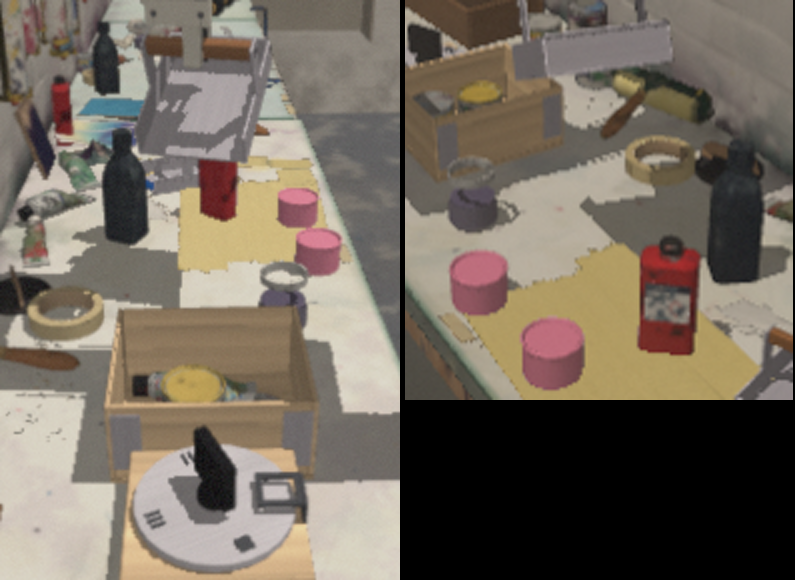

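>>> jog_arm --commands '[{"x": 0, "y": 0.5, "z": 1, "roll": 0}, {"x": 0, "y": 0.6, "z": 2, "roll": 0}, {"x": 0, "y": 0.4, "z": 3, "roll": 0}, {"x": 0, "y": 0, "z": 3.5, "roll": 0}, {"x": 0, "y": 0, "z": 3.5, "roll": 0}, {"x": 0, "y": 0, "z": 3, "roll": 0}, {"x": 0, "y": 0, "z": 2, "roll": 0}, {"x": 0, "y": 0, "z": 1, "roll": 0}, {"x": 0, "y": 0, "z": 0.7, "roll": 0}, {"x": 0, "y": 0, "z": 0, "roll": 0}]'

```text
clock: 22.2
tool_pos: [0.5018, -0.2368, 0.1356]
orientation: [180.0, 0.0, -15.5]
force: [-0.8, -0.8, -2.4]
opening: 0.0228
```

```bash
python3 look2.py 14
```

```text
22.2 [ 0.5018 -0.2368  0.1356] [180.    0.  -15.5] [-0.8 -0.8 -2.4] [0.02 0.06 0.04] 0.0228
```

View pics/lk14.png

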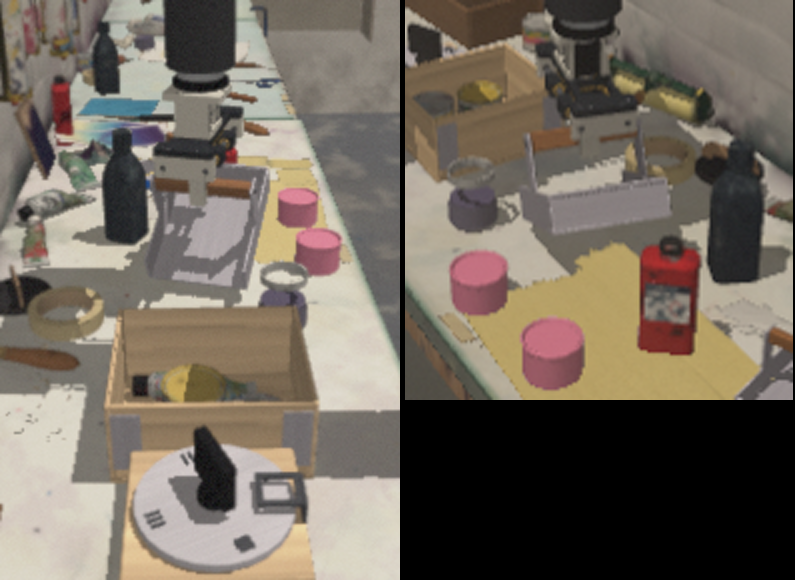

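>>> jog_arm --commands '[{"x": 0, "y": 0, "z": 0.4, "roll": 0}, {"x": 0, "y": 0, "z": 0.4, "roll": 0}, {"x": 0, "y": 0, "z": 0.3, "roll": 0}, {"x": 0, "y": 0, "z": 0, "roll": 0}]'

```text
clock: 22.7
tool_pos: [0.5016, -0.2365, 0.1245]
orientation: [-180.0, 0.0, -15.5]
force: [1.0, 0.5, -2.7]
opening: 0.0225
```

>>> jog_arm --commands '[{"x": 0, "y": 0.4, "z": 0.35, "roll": 0}, {"x": 0, "y": 0.6, "z": 0.35, "roll": 0}, {"x": 0, "y": 0.64, "z": 0.28, "roll": 0}, {"x": 0, "y": 0.56, "z": 0.26, "roll": 0}, {"x": 0, "y": 0.56, "z": 0.26, "roll": 0}, {"x": 0, "y": 0.54, "z": 0.3, "roll": 0}, {"x": 0, "y": 0.53, "z": 0.31, "roll": 0}, {"x": 0, "y": 0.51, "z": 0.35, "roll": 0}, {"x": 0, "y": 0.51, "z": 0.35, "roll": 0}, {"x": 0, "y": 0, "z": 0, "roll": 0}]'

```text
clock: 23.7
tool_pos: [0.4883, -0.2838, 0.0961]
orientation: [180.0, 0.1, -15.6]
force: [0.1, -0.5, -3.1]
opening: 0.016
```

```bash
python3 look2.py 15
```

```text
23.7 [ 0.4883 -0.2838  0.0961] [ 1.80e+02  1.00e-01 -1.56e+01] [ 0.1 -0.5 -3.1] [-0.17  0.02 -0.  ] 0.016
```

View pics/lk15.png

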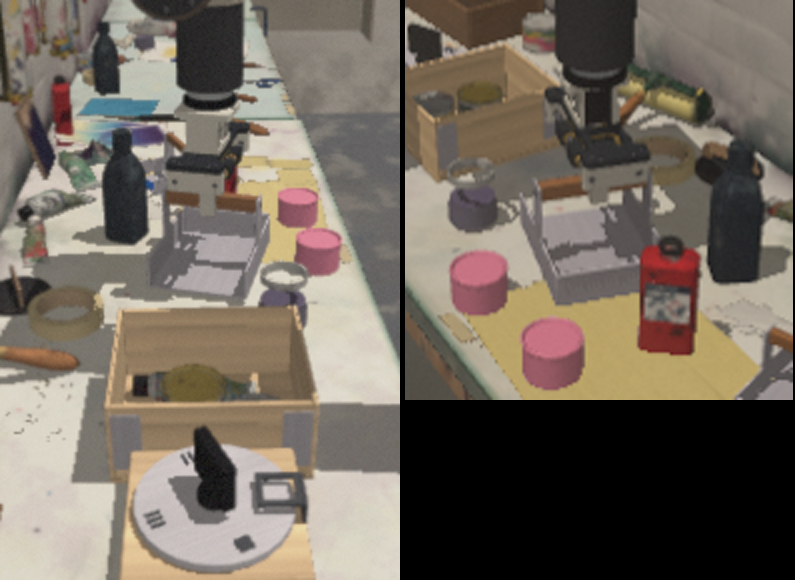

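>>> jog_arm --commands '[{"x": 0, "y": 0, "z": 0.3, "roll": 0}, {"x": 0, "y": 0, "z": 0.3, "roll": 0}, {"x": 0, "y": 0, "z": 0, "roll": 0}]'

```text
clock: 24.1
tool_pos: [0.4887, -0.2831, 0.0904]
orientation: [-180.0, 0.0, -15.5]
force: [-0.7, 0.5, -3.1]
opening: 0.0156
```

>>> jog_arm --commands '[{"x": 0, "y": 0, "z": 0.15, "roll": 0}, {"x": 0, "y": 0, "z": 0, "roll": 0}]'

```text
clock: 24.3
tool_pos: [0.4889, -0.2833, 0.0892]
orientation: [180.0, 0.0, -15.5]
force: [0.7, 0.9, -2.7]
opening: 0.0161
```

>>> jog_arm --commands '[{"x": 0, "y": 0, "z": 0.15, "roll": 0}, {"x": 0, "y": 0, "z": 0, "roll": 0}]'

```text
clock: 24.5
tool_pos: [0.489, -0.2834, 0.0878]
orientation: [180.0, -0.0, -15.5]
force: [0.4, -0.6, -3.0]
opening: 0.0156
```

>>> jog_arm --commands '[{"x": 0, "y": 0, "z": 0.15, "roll": 0}, {"x": 0, "y": 0, "z": 0, "roll": 0}]'

```text
clock: 24.7
tool_pos: [0.4892, -0.2835, 0.0876]
orientation: [180.0, -0.0, -15.5]
force: [-3.6, 2.5, 8.2]
opening: 0.0158
```

>>> jog_arm --commands '[{"x": 0, "y": 0, "z": 0, "roll": 0}, {"x": 0, "y": 0, "z": 0, "roll": 0}, {"x": 0, "y": 0, "z": 0, "roll": 0}, {"x": 0, "y": 0, "z": 0, "roll": 0}, {"x": 0, "y": 0, "z": 0, "roll": 0}, {"x": 0, "y": 0, "z": -0.5, "roll": 0}, {"x": 0, "y": 0, "z": -1.5, "roll": 0}, {"x": 0, "y": 0, "z": -2.5, "roll": 0}, {"x": 0, "y": 0, "z": -3, "roll": 0}, {"x": 0, "y": 0, "z": -3, "roll": 0}, {"x": 0, "y": 0, "z": -3, "roll": 0}, {"x": 0, "y": 0, "z": -3, "roll": 0}]' --gripper 8.76

```text
clock: 25.9
tool_pos: [0.4887, -0.2834, 0.2531]
orientation: [180.0, -0.0, -15.5]
force: [1.6, -0.1, 0.2]
opening: 0.0874
```

```bash
python3 look2.py 16
```

```text
25.9 [ 0.4887 -0.2834  0.2531] [180.   -0.  -15.5] [ 1.6 -0.1  0.2] [-0.15 -0.04  0.02] 0.0874
```

View pics/lk16.png

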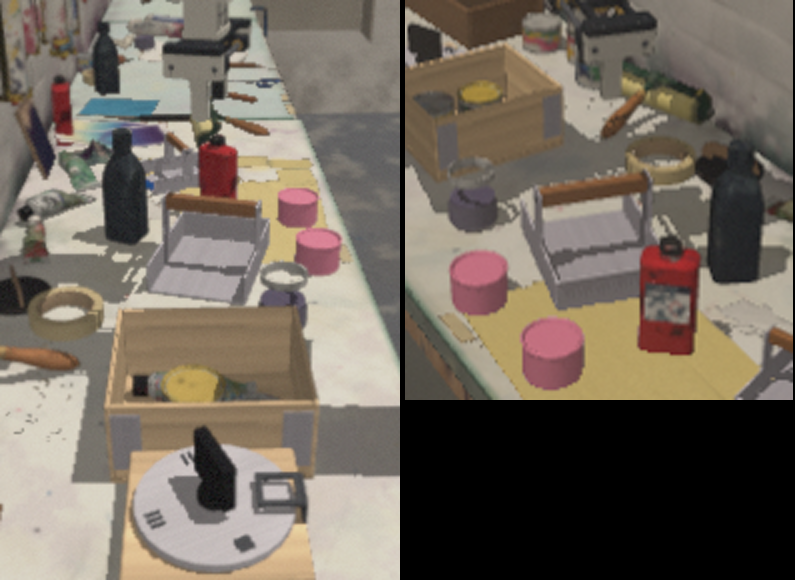

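>>> jog_arm --commands '[{"x": -0.3, "y": -1.2, "z": -1, "roll": 0}, {"x": -0.6, "y": -2.4, "z": -1, "roll": 0}, {"x": -0.9, "y": -3.5, "z": -1, "roll": 0}, {"x": -1, "y": -4, "z": 0, "roll": 0}, {"x": -1, "y": -4, "z": 0, "roll": 0}, {"x": -1, "y": -4, "z": 0, "roll": 0}, {"x": -1, "y": -4, "z": 0, "roll": 0}, {"x": -1, "y": -4, "z": 0, "roll": 0}, {"x": -1, "y": -4, "z": 0, "roll": 0}, {"x": -1, "y": -4, "z": 0, "roll": 0}, {"x": -1, "y": -4, "z": 0, "roll": 0}, {"x": -1, "y": -4, "z": 0, "roll": 0}]'

```text
clock: 27.2
tool_pos: [0.4992, 0.1628, 0.2813]
orientation: [180.0, 0.0, -15.5]
force: [0.4, -0.7, 0.0]
opening: 0.0879
```

>>> jog_arm --commands '[{"x": -1.1, "y": -4, "z": 0, "roll": 0}, {"x": -0.9, "y": -2.8, "z": 0, "roll": 0}, {"x": -0.5, "y": -1.8, "z": 0, "roll": 0.1}, {"x": 0, "y": 0, "z": 0, "roll": 0.15}, {"x": 0, "y": 0, "z": 0, "roll": 0.15}, {"x": 0, "y": 0, "z": 0, "roll": 0.15}, {"x": 0, "y": 0, "z": 0, "roll": 0.15}, {"x": 0, "y": 0, "z": 0, "roll": 0.1}, {"x": 0, "y": 0, "z": 0, "roll": 0.06}, {"x": 0, "y": 0, "z": 0, "roll": 0}]'

```text
clock: 28.2
tool_pos: [0.4984, 0.2505, 0.281]
orientation: [179.9, -0.0, -64.8]
force: [0.0, -0.3, -1.1]
opening: 0.0873
```

Run:
```python
from h import *
import pickle
o,s=snap('wrist','wrist17');print(o['clock'],o['tool_pos'].round(4),o['orientation'].round(1),o['joint_pos'].round(1))
pickle.dump((o,s),open('w17.pkl','wb'))
```

```text
28.2 [0.4984 0.2505 0.281 ] [179.9  -0.  -64.8] [ 46.8   7.7  -9.3  -0.  -73.  -21.6]
```

View pics/wrist17.png

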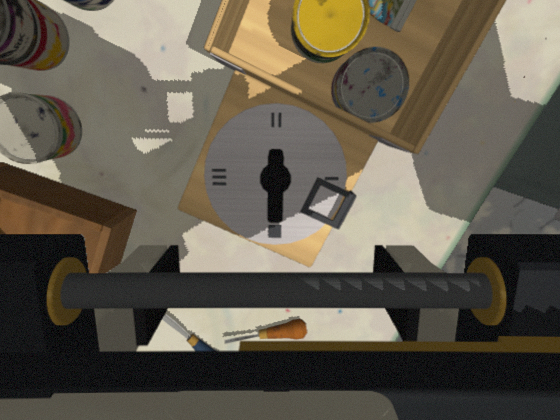

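Run:
```python
from h import *
import pickle
o,s=pickle.load(open('w17.pkl','rb'));T=campose(s,o)
P={k:onz(s,T,p,.0575)[:2] for k,p in dict(sq=(275,231),two=(276.5,120),three=(219,177),one=(332,179)).items()}
for k,v in P.items(): print(k,v.round(4))
c=(P['sq']+P['two'])/2;print(c,(P['three']+P['one'])/2,np.linalg.norm(P['sq']-P['two']))
d=P['two']-P['sq'];print('phi',np.degrees(np.arctan2(d[1],d[0])))
w=onz(s,T,(329,202),.069)[:2];print('win',w,'dir from axis',np.degrees(np.arctan2(*(w-c)[::-1]))-180)
m=(np.array(ctrl.regions_of('wrist','dial_window')) if 0 else None)
```

```text
sq [0.4758 0.3025]
two [0.5234 0.1971]
three [0.5528 0.274 ]
one [0.4463 0.2264]
[0.49958018 0.24976624] [0.49958134 0.25018683] 0.11566803465198901
phi -65.66808024651368
win [0.44069143 0.24765108] dir from axis -357.9429339143325
```

>>> jog_arm --commands '[{"x": 0, "y": -0.1, "z": 1.5, "roll": 0.015}, {"x": 0, "y": 0, "z": 3, "roll": 0}, {"x": 0, "y": 0, "z": 3.5, "roll": 0}, {"x": 0, "y": 0, "z": 3.5, "roll": 0}, {"x": 0, "y": 0, "z": 3, "roll": 0}, {"x": 0, "y": 0, "z": 2.5, "roll": 0}, {"x": 0, "y": 0, "z": 1.6, "roll": 0}, {"x": 0, "y": 0, "z": 1, "roll": 0}, {"x": 0, "y": 0, "z": 0, "roll": 0}]'

```text
clock: 29.15
tool_pos: [0.4993, 0.2503, 0.0841]
orientation: [179.9, -0.0, -65.6]
force: [0.0, -0.8, 0.4]
opening: 0.0877
```

>>> jog_arm --commands '[{"x": 0, "y": 0, "z": 0, "roll": 0}, {"x": 0, "y": 0, "z": 0, "roll": 0}, {"x": 0, "y": 0, "z": 0, "roll": 0}, {"x": 0, "y": 0, "z": 0, "roll": 0}, {"x": 0, "y": 0, "z": 0, "roll": 0}, {"x": 0, "y": 0, "z": 0, "roll": 0}, {"x": 0, "y": 0, "z": 0, "roll": 0}, {"x": 0, "y": 0, "z": 0, "roll": 0}, {"x": 0, "y": 0, "z": 0, "roll": 0}, {"x": 0, "y": 0, "z": 0, "roll": 0}, {"x": 0, "y": 0, "z": 0, "roll": 0}, {"x": 0, "y": 0, "z": 0, "roll": 0}]' --gripper 0

```text
clock: 30.35
tool_pos: [0.4994, 0.2505, 0.0853]
orientation: [179.9, -0.0, -65.7]
force: [-4.4, -0.7, 3.1]
opening: 0.0137
```

>>> jog_arm --commands '[{"x": 0, "y": 0, "z": 0, "roll": -0.06}, {"x": 0, "y": 0, "z": 0, "roll": -0.12}, {"x": 0, "y": 0, "z": 0, "roll": -0.12}, {"x": 0, "y": 0, "z": 0, "roll": -0.12}, {"x": 0, "y": 0, "z": 0, "roll": -0.12}, {"x": 0, "y": 0, "z": 0, "roll": -0.12}, {"x": 0, "y": 0, "z": 0, "roll": -0.12}, {"x": 0, "y": 0, "z": 0, "roll": -0.12}, {"x": 0, "y": 0, "z": 0, "roll": -0.12}, {"x": 0, "y": 0, "z": 0, "roll": -0.09}, {"x": 0, "y": 0, "z": 0, "roll": -0.04}, {"x": 0, "y": 0, "z": 0, "roll": 0}]'

```text
clock: 31.55
tool_pos: [0.499, 0.2498, 0.0852]
orientation: [179.9, 0.1, 0.3]
force: [-6.5, -2.0, 4.4]
opening: 0.0139
```

```bash
python3 look.py 18; python3 -c "
import cv2
a=cv2.imread('pics/side18.png')[280:390,230:350];cv2.imwrite('pics/d18.png',cv2.resize(a,None,fx=5,fy=5,interpolation=2))"
```

```text
31.55 [0.499  0.2498 0.0852] [1.799e+02 1.000e-01 3.000e-01] [-6.5 -2.   4.4] [-0.98  1.87  0.1 ] 0.0139
```

View pics/d18.png

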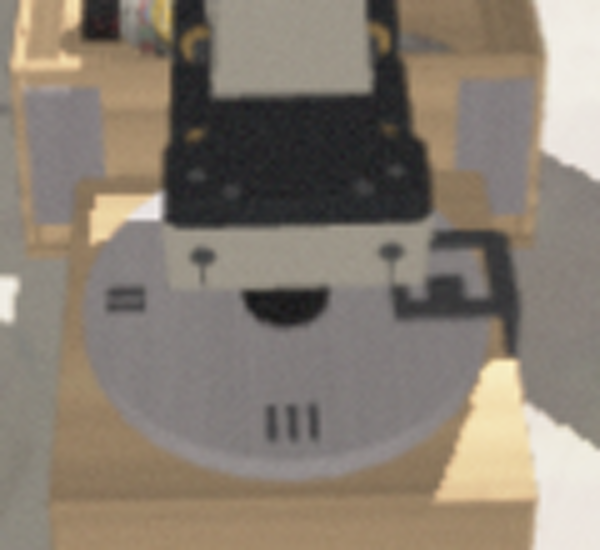

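Two bars on the left, three at the front and the square in the window, so it looks right. I'll release, rise and verify.

>>> jog_arm --commands '[{"x": 0, "y": 0, "z": 0, "roll": 0}, {"x": 0, "y": 0, "z": 0, "roll": 0}, {"x": 0, "y": 0, "z": 0, "roll": 0}, {"x": 0, "y": 0, "z": 0, "roll": 0}, {"x": 0, "y": 0, "z": 0, "roll": 0}, {"x": 0, "y": 0, "z": -1, "roll": 0}, {"x": 0, "y": 0, "z": -3, "roll": 0}, {"x": 0, "y": 0, "z": -4, "roll": 0}, {"x": 0, "y": 0, "z": -4, "roll": 0}, {"x": 0, "y": 0, "z": -4, "roll": 0}, {"x": 0, "y": 0, "z": -3, "roll": 0}, {"x": 0, "y": 0, "z": 0, "roll": 0}]' --gripper 8

```text
clock: 32.85
tool_pos: [0.5019, 0.2519, 0.2814]
orientation: [-179.7, -0.4, 0.3]
force: [0.2, 1.5, -0.7]
opening: 0.08
```

```bash
python3 look2.py 19
python3 - <<'E'
from h import *
import pickle
o,s=snap('wrist','wrist19');pickle.dump((o,s),open('w19.pkl','wb'));print(o['tool_pos'],o['orientation'])
a=cv2.imread('pics/wrist19.png')[70:270,170:390];cv2.imwrite('pics/d19.png',cv2.resize(a,None,fx=3,fy=3,interpolation=2))
E
```

```text
32.85 [0.5019 0.2519 0.2814] [-179.7   -0.4    0.3] [ 0.2  1.5 -0.7] [-0.06  0.03  0.04] 0.08
[0.50002354 0.25092201 0.27661293] [-1.79894594e+02 -8.08843793e-02  2.33295527e-01]
```

View pics/lk19.png

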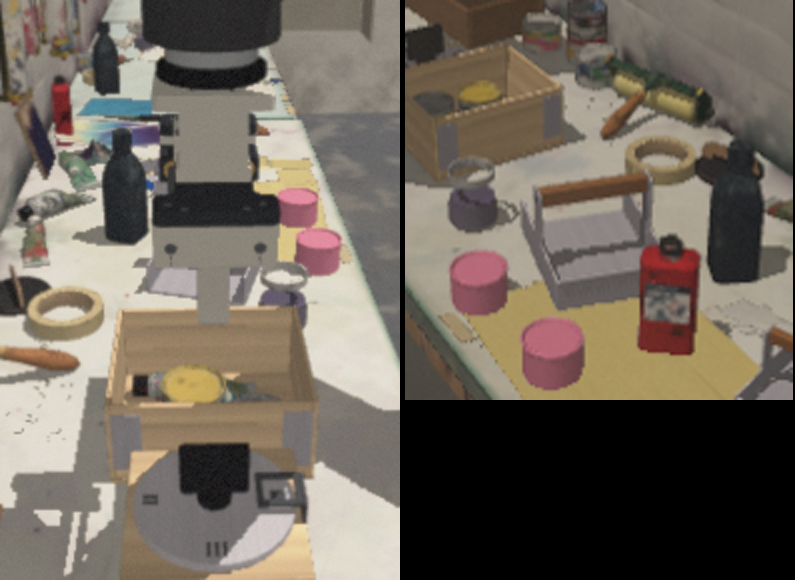

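View pics/d19.png

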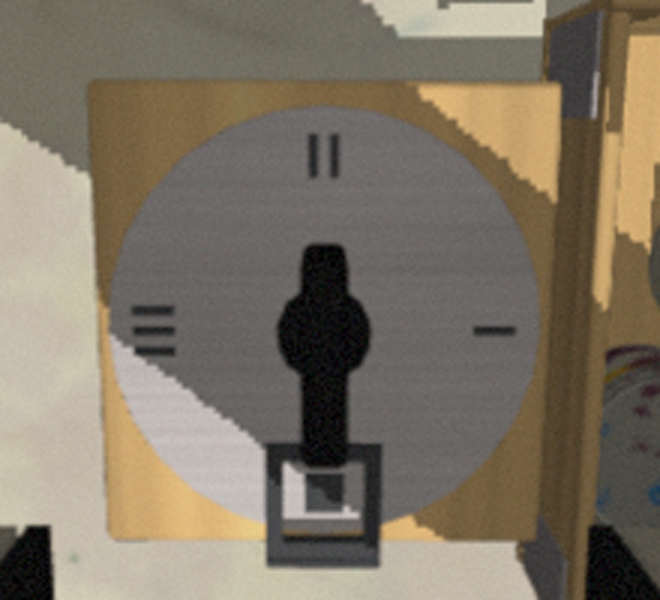

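View pics/wrist19.png

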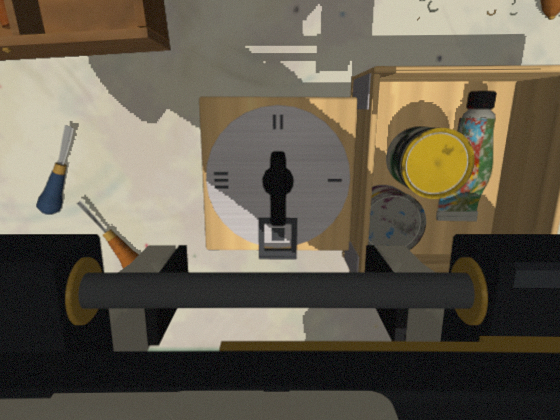

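```bash
python3 -c "
from plant import ctrl
print(ctrl.close_job(), ctrl.get_obs()['clock'])"
```

```text
the job is handed in; nothing more can be done
the job is handed in; nothing more can be done
```

The job is handed in, at about 33 s on the robot's clock. The two tins and the tube are in the plywood bin, the empty tray stands upright near its old spot, and the dial shows the square in its window.

- **Tipping the tray:** The moves allow no tilting of the tool, so I lifted the tray by its bar and pushed its floor down on the rim of the bin's -x wall. It turned in the grip to about 35° and the inks slid out. I then levelled it by its lip on the worktop and released it about 12 mm from where it started.
- **Dial:** I turned it about 66°, to roughly 0°. The last wrist picture shows the square whole and centred sideways in the window, within about 1 pixel.
- **Other checks:** The last side, scene and wrist pictures show all three inks inside the bin. The yellow-lidded tin looks as if it leans on the tube. The tray is empty and flat, and the bottle, can, jar and pink tins look upright and unmoved. The gripper was open and clear of everything.
- **Measurements that disagreed:** The first estimates of the bottle and can positions differed between the two cameras by up to 12 cm, so I steered by the wrist picture instead. For the bin, the two cameras differed by about 1 cm along y. I used a position between them, which agreed with a bin corner seen by the wrist camera. The first two move calls were refused because their format was incomplete, and nothing moved.

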